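# Put the measuring kit back into its foam inlays

### The job

Pack the measuring kit for calibration: put the dial indicator, the ground steel parallel, the large steel weight and the small brass weight each into the foam inlay cut for it, resting flat on the pocket's floor, the dial face up and the weights standing upright. Somebody has left the small brass weight in the large weight's inlay, so it has to come out of there. Set everything down without dropping it, let go of it, and leave the caliper and the side cutters where they lie.

Things in the scene. Friction and masses are not known exactly. Their poses are not given: they have to be found in the camera images.
- dial_mid (a point): Dial indicator on its back, face up: light-grey round case 60 mm across, 22 mm high; 8 mm stem out of one side, 8 mm stub opposite, both 10 mm above the underside; 120 to 190 g. Point: centre of the case, 11 mm above its underside; z up, x towards the stub: the stub ends at x = 38 mm, the stem (pointing along -x) at -70 mm. Grip across the case along y.
- block_mid (a point): Ground steel parallel, a plain grey steel block with two small holes in its top, 20 x 45 x 20 mm, lying flat; 110 to 170 g. Point: its centre, 10 mm above what it lies on; y along the 45 mm length, x across the 20 mm width, z up.
- big_weight_mid (a point): Large steel check weight, silver-grey: upright cylinder 39 mm across with a narrower neck and a knob at the top, 63 mm high in all; 500 g. Point: on its axis, half-way up (31.5 mm above its foot); z up.
- small_weight_mid (a point): Small brass check weight, yellow: upright cylinder 19 mm across with a narrower neck and a knob at the top, 31 mm high in all; 50 g. Stands at the start in the pocket of the large weight's inlay. Point: on its axis, half-way up (15.5 mm above its foot); z up.
- nest_dial_seat (a point): Foam inlay, grey over teal, fixed, 16 mm high; pocket 8 mm deep, teal floor, cut for the dial indicator, 8 mm larger all round: a circle 76 mm across and a channel 24 mm wide from x = -78 (stem) to +46 mm (stub), thumb cut-outs at the circle's sides. Point: centre of the circle on the pocket's floor, 8 mm above the bench; z up, x as on the dial indicator. Inlay 144 mm (x) by 104 mm.
- nest_block_seat (a point): Foam inlay, grey over teal, fixed, 16 mm high; pocket 8 mm deep, teal floor, a rectangle 36 x 61 mm (x, y) for the steel parallel, thumb cut-outs at the long sides. Point: its centre on the pocket's floor, 8 mm above the bench; z up, y along the length. Inlay 80 x 96 mm (x, y).
- nest_big_weight_seat (a point): Foam inlay, grey over teal, fixed, 16 mm high; pocket 8 mm deep, teal floor, round, 55 mm across, for the large weight (the small one stands in it at the start), thumb cut-outs at two sides. Point: its centre on the pocket's floor, 8 mm above the bench; z up, x, y along the inlay's sides, 96 x 96 mm.
- nest_small_weight_seat (a point): Foam inlay, grey over teal, fixed, 16 mm high; pocket 8 mm deep, teal floor, round, 35 mm across, for the small weight, thumb cut-outs at two sides. Point: its centre on the pocket's floor, 8 mm above the bench; z up, x, y along the inlay's sides, 96 x 80 mm.
- caliper: Digital caliper lying flat in front of the grey bench supply, steel with a black head, 75 x 232 x 15 mm, loose; not part of the job. Origin: centre of its underside; its beam lies along y.
- side_cutters: Small side cutters with red grips lying flat in front of the drawer cabinet, 37 x 118 x 11 mm, loose; not part of the job. Origin: centre of its underside; they lie along y.

How it is judged (in metres and radians):
At the end, for the whole second after the job is handed in: Each thing rests in its own pocket: centre within 12 mm of the pocket's seen from above, underside within 3 mm of its floor, upright or flat within 0.12 rad, the dial's stem within 0.35 rad of its channel, the parallel within 0.45 rad of its pocket's length; all at rest (horizontal distance between dial_mid and nest_dial_seat below 0.012 m and z of dial_mid in the frame of nest_dial_seat between 0.007 and 0.014 m and angle between each of dial_mid, block_mid, big_weight_mid, small_weight_mid's own z axis and vertical below 0.12 rad and linear speed of each of dial, block, big_weight, small_weight below 0.02 m/s and angular speed of each of dial, block, big_weight, small_weight below 0.2 rad/s and horizontal distance between block_mid and nest_block_seat below 0.012 m and z of block_mid in the frame of nest_block_seat between 0.006 and 0.013 m and horizontal distance between big_weight_mid and nest_big_weight_seat below 0.012 m and z of big_weight_mid in the frame of nest_big_weight_seat between 0.0275 and 0.0345 m and horizontal distance between small_weight_mid and nest_small_weight_seat below 0.012 m and z of small_weight_mid in the frame of nest_small_weight_seat between 0.0115 and 0.0185 m and angle between the x axis of dial_mid and the x axis of nest_dial_seat, either way round below 0.35 rad and angle between the y axis of block_mid and the y axis of nest_block_seat, either way round below 0.45 rad); the robot touches nothing.
It fails at once if a thing of the kit is dropped or thrown (moves faster than 0.6 m/s while nothing touches it) ((linear speed of dial above 0.6 m/s and contact force between dial and anything else below 0.02 N) or (linear speed of block above 0.6 m/s and contact force between block and anything else below 0.02 N) or (linear speed of big_weight above 0.6 m/s and contact force between big_weight and anything else below 0.02 N) or (linear speed of small_weight above 0.6 m/s and contact force between small_weight and anything else below 0.02 N)).
It fails at once if the caliper is pushed more than 30 mm from where it lay (distance of caliper from where it was at the start of the episode above 0.03 m).
It fails at once if the pair of side cutters is pushed more than 30 mm from where it lay (distance of side_cutters from where it was at the start of the episode above 0.03 m).
It also fails if it takes over 104 s, if anything falls off the work surface, if the arm or the gripper's body presses on something with over 40 N, if the wrist force passes 120 N, or if a joint passes its speed limit or range.

### The arm

A 6-joint arm with a two-finger parallel gripper is mounted at the origin on a cart in front of the work surface, level with it; the furniture and walls round the work are solid. World frame = base frame: x ahead of the robot, y to its left, z up, the work surface at z = 0. Lengths are in m, angles in degrees, forces in N, time in s.
With the tool pointing down it reaches from about 0.25 to 0.725 m from the base axis. Payload 9.7 kg.
Tool frame: the origin (TCP) lies at the very end of the fingers, on their centre line; the grasp point (between the pads) lies 19 mm behind it (bot.grip_point_offset is the distance from the TCP to the grasp point, in m); y points along the fingers, x is the direction in which the jaws open and shut, and the axes are right-handed (so a half turn about y gives the same grasp; the last joint's range is limited). The gripper opens to 85 mm and grips with 20 to 120 N. Pads are 22 mm wide; open, the fingers measure 114 mm over their backs; the gripper's body (76 mm by 85 mm) begins 54 mm behind the grasp point. The pads swing forward as they close: fully open they stand 13 mm farther back than shut.
Start: joints at [75.459, 4.979, 10.078, 95.1, 0, 90], TCP at [0.138, 0.532, 0.231] pointing down, gripper open.
Joint ranges: [-179.16, 179.16], [-48.56, 103.87], [-65.8, 70.77], [-126.05, 130.52], [-82.76, 87.17], [-180, 180]. Speed limits (degrees/s): [127.2, 127.2, 147.25, 180, 180, 180].

### API

Orientations are given as [roll, pitch, yaw] about the fixed x, y, z axes, in that order (R = Rz(yaw) Ry(pitch) Rx(roll)).
In Python, from workcell import bot gives the robot as it stands.
- The arm moves only by the shell command python3 -m inch 'ROWS' [FORCE]. ROWS is JSON, a list of rows, each a list of 3 entries, a list of its own where there are three numbers: the shift along the tool's x, y, z in mm, then the turn, a rotation vector about the tool's x, y, z in rad, then the finger opening in mm, from 0 to 85.4. In form: [[[x, y, z], [ax, ay, az], grip], ...]. A call has 1 to 20 rows; each row is the pose to reach, as a shift and turn from the pose measured when the call began, along the tool's axes at that moment; what a row does not reach only later rows make up. A row lasts 1/10 s, in which the tool goes at most 50 mm and 8.59 degrees, less where a joint would pass 70% of its speed; a pose out of reach is approached as far as the arm can. A call with a gripper value outside its range is refused whole. The fingers move at their own pace and stop on an object; FORCE is the grip in N (left out, the last holds). Time passes only in rows, so rows that repeat a pose let the fingers close. It gives the time, the measured TCP pose, the force and the opening at its end, in the units of the state.
- bot.get_obs(): the state, without advancing time (a new reading comes with each control period).
- bot.camera(name): name is "side" or "top"; returns a dict with "frame" (384x512x3 uint8, red, green, blue), "mtx" (3x3 intrinsics, pixels), "origin" and "orientation" of the camera in the world. Camera axes: x right, y down, z forward; pixel columns grow to the right and rows downward; lengths in m; the calibration is good to about 2 mm. A picture is of the moment at which its call begins. There is no depth.
- bot.job_done(): hands the job in, once; it reports no verdict.
Trained networks look in a picture, given as the dict that the camera call returned (one of the last four; its "shot" number tells which), for a name from the list of things; names that differ only in an ending like _2 or _b are one class to them, and where a whole thing is asked for, a point or a joint stands for the part that bears it (a point fixed in the world has none). Each returns a list of dicts, best first, with "confidence" (0 to 1); they miss things now and then, are a little off and sometimes report something else, mostly with a low value. They report only what shows in the picture. A call takes as long as a camera call.
- bot.search_frame(picture, name): "box" ([left, top, right, bottom] in pixels, round what is visible of it).
- bot.cut_out(picture, name): "region" (384x512 bool, what is visible of it) and "box" ([left, top, right, bottom] in pixels, round what is visible of it).
The state is a dict: "time": time; "q": joint angles; "qd": joint speeds; "joint_efforts": joint torques, N m; "ee_pos": TCP position; "tcp_rot": TCP orientation; "wrist_force": force on the tool from outside, world axes, zero at the start; "torque": the same for the moment, N m; "opening": finger opening in m.
Only numpy, scipy, OpenCV 4.12 (cv2) and the standard library are available. Lean on these libraries where they do the work, as an engineer would, in place of code of your own. Each camera call takes 0.05 s, during which the arm holds its last target. There are 200 camera calls.

## Working session

There is one attempt and no reset: what is moved stays moved. The work goes in short steps, Python scripts to look and compute and a shell command to move; the robot and the scene stay as the last step left them, time stands still between calls to the robot, and variables do not carry over. Pictures are saved under pics/ and viewed, about 12 in all and at most 16, crops included, and the job is handed in when it is done.

```bash
ls; mkdir -p pics; python3 - <<'E'
from workcell import bot
import cv2,numpy as np
print(bot.get_obs())
for n in ("side","top"):
    p=bot.camera(n); print(n,p["mtx"],p["origin"],p["orientation"],p["shot"])
    cv2.imwrite(f"pics/{n}0.png",p["frame"][:,:,::-1])
    for t in ["dial_mid","block_mid","big_weight_mid","small_weight_mid","nest_dial_seat","nest_block_seat","nest_big_weight_seat","nest_small_weight_seat","caliper","side_cutters"]:
        try: print(t,[(np.round(d["box"]).tolist(),round(d["confidence"],2)) for d in bot.search_frame(p,t)][:3])
        except Exception as e: print(t,e)
E
```

```text
pics
{'time': 0.0, 'q': array([ 7.54593284e+01,  5.01273352e+00,  1.00341625e+01,  9.50985802e+01,
       -2.63618035e-04,  9.00001290e+01]), 'qd': array([-0.00983959, -0.04332627,  0.12694113, -0.1070731 ,  0.09432403,
       -0.02367232]), 'joint_efforts': array([-1.31409361e-03, -5.20396936e+01,  4.64792204e+01,  1.65280985e-02,
       -9.87066232e-05, -6.78686419e-06]), 'ee_pos': array([0.13803252, 0.53216825, 0.23056478]), 'tcp_rot': array([-9.00002638e+01,  7.71513118e-02,  7.54591995e+01]), 'wrist_force': array([-0.14348122,  0.19832144, -0.50296853]), 'torque': array([-0.0035501 , -0.00282439, -0.01064995]), 'opening': 0.0854036998894383}
side [[387.31898288   0.         254.82065315]
 [  0.         387.31898288 190.53667725]
 [  0.           0.           1.        ]] [ 0.35064848 -0.60016204  0.58256094] [-126.49959744    0.51244191  -20.56079122] 1
dial_mid [([204.0, 299.0, 265.0, 334.0], 0.83), ([177.0, 160.0, 186.0, 169.0], 0.36)]
block_mid [([196.0, 268.0, 220.0, 281.0], 0.91)]
big_weight_mid []
small_weight_mid []
nest_dial_seat [([164.0, 175.0, 230.0, 216.0], 0.83)]
ne
[... 357 characters left out ...]
11]
 [  0.           0.           1.        ]] [0.53162464 0.0552766  0.97723312] [-177.36028652   -1.16587779  -89.70272732] 2
dial_mid [([326.0, 218.0, 348.0, 253.0], 0.59)]
block_mid [([290.0, 232.0, 302.0, 250.0], 0.6), ([249.0, 229.0, 265.0, 246.0], 0.16)]
big_weight_mid [([251.0, 228.0, 266.0, 244.0], 0.76)]
small_weight_mid [([147.0, 157.0, 233.0, 182.0], 0.35)]
nest_dial_seat [([182.0, 197.0, 229.0, 253.0], 0.69)]
nest_block_seat [([323.0, 167.0, 351.0, 204.0], 0.66)]
nest_big_weight_seat [([129.0, 208.0, 170.0, 246.0], 0.9)]
nest_small_weight_seat [([268.0, 166.0, 298.0, 205.0], 0.63)]
caliper [([150.0, 159.0, 233.0, 181.0], 0.76)]
side_cutters [([282.0, 135.0, 321.0, 145.0], 0.68)]
```

```bash
python3 - <<'E'
import cv2
t=cv2.imread("pics/top0.png");s=cv2.imread("pics/side0.png")
cv2.imwrite("pics/top0c.png",cv2.resize(t[110:280,100:370],None,fx=2.95,fy=2.95,interpolation=3))
cv2.imwrite("pics/side0c.png",cv2.resize(s[120:345,110:400],None,fx=2.65,fy=2.65,interpolation=3))
E
```

```text
(no output)
```

View pics/top0c.png

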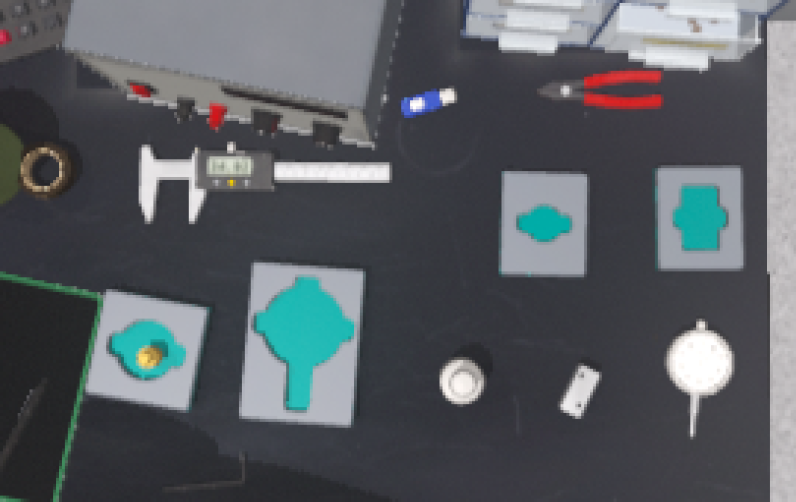

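View pics/side0c.png

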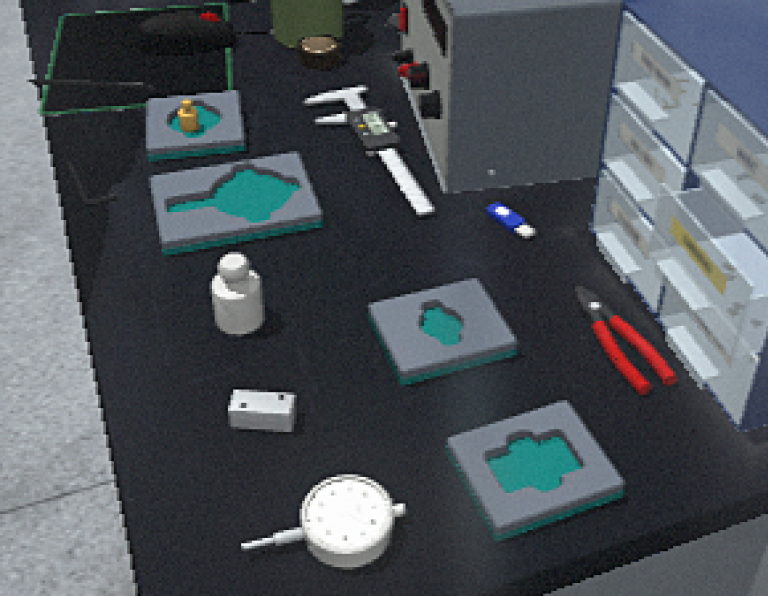

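```bash
cat > h.py <<'E'
import cv2,numpy as np
from scipy.spatial.transform import Rotation as R
from scipy.optimize import minimize
S=4
def proj(p,X):
    c=R.from_euler('xyz',p["orientation"],degrees=True).inv().apply(np.asarray(X)-p["origin"])
    return (c@np.array(p["mtx"]).T)[:,:2]/c[:,2:]
def back(p,uv,z):
    d=R.from_euler('xyz',p["orientation"],degrees=True).apply(np.linalg.inv(p["mtx"])@[*uv,1]); o=np.array(p["origin"])
    return (o+d*(z-o[2])/d[2])
def mask(p,box,kind,hull=False):
    f=cv2.resize(p["frame"],None,fx=S,fy=S,interpolation=cv2.INTER_LINEAR)
    hsv=cv2.cvtColor(f,cv2.COLOR_RGB2HSV).astype(int); h,s,v=hsv.transpose(2,0,1)
    teal=(h>78)&(h<98)&(s>100)&(v>70)
    m={'inlay':teal|((s<70)&(v>75)&(v<190)),'bright':(s<70)&(v>95),'brass':(h>12)&(h<35)&(s>80)&(v>60)}[kind]
    w=np.zeros_like(m);l,t,r,b=[int(S*x) for x in box];k=5*S;w[max(0,t-k):b+k,max(0,l-k):r+k]=1
    m=(m&w).astype(np.uint8)
    m=cv2.morphologyEx(m,cv2.MORPH_OPEN,np.ones((3,3)))
    n,lab,st,_=cv2.connectedComponentsWithStats(m); m=(lab==1+np.argmax(st[1:,4])).astype(np.uint8)
    if hull:
        c=np.vstack(cv2.findContours(m,0,2)[0]); m=cv2.fillConvexPoly(np.zeros_like(m),cv2.convexHull(c),1)
    return m
def cyl(r,z0,z1,cx=0):
    a=np.linspace(0,2*np.pi,40); return np.vstack([np.c_[cx+r*np.cos(a),r*np.sin(a),0*a+z] for z in(z0,z1)])/1000
def box(x0,x1,y0,y1,z0,z1): return np.array([[x,y,z] for x in(x0,x1) for y in(y0,y1) for z in(z0,z1)])/1000
# parts: origin at the underside's centre
M=dict(dial=[cyl(30,0,22),box(-70,-28,-4,4,6,14),box(28,38,-4,4,6,14)],block=[box(-10,10,-22.5,22.5,0,20)],
 big=[cyl(19.5,0,42),cyl(12,42,63)],small=[cyl(9.5,0,20),cyl(6,20,31)],
 n_dial=[box(-88,56,-52,52,0,16)],n_block=[box(-40,40,-48,48,0,16)],n_big=[box(-48,48,-48,48,0,16)],n_small=[box(-48,48,-40,40,0,16)])
def render(p,parts,x,y,z,a,shape):
    m=np.zeros(shape,np.uint8);r=R.from_euler('z',a)
    for q in parts:
        uv=(proj(p,r.apply(q)+[x,y,z])+.5)*S-.5
        cv2.fillConvexPoly(m,cv2.convexHull(np.round(uv*16).astype(np.int32)),1,shift=4)
    return m
def fit(views,parts,x0,fixyaw=False):
    """views: list of (picture,mask); x0: x,y,z,yaw"""
    sc=np.array([.005,.005,.005,.15])
    def cost(u):
        g=x0+u*sc
        if fixyaw:g[3]=x0[3]
        c=0
        for p,m in views:
            r=render(p,parts,*g,m.shape); c+=np.sum(r!=m)/m.sum()
        return c
    best=None
    for s in (1,-1,.4):
        o=minimize(cost,np.zeros(4),method='Nelder-Mead',options=dict(initial_simplex=np.vstack([np.zeros(4),np.eye(4)*s]),xatol=1e-3,fatol=1e-5,maxfev=250))
        if best is None or o.fun<best.fun: best=o
    return x0+best.x*sc,best.fun
E
cat > m.py <<'E'
from h import *
from workcell import bot
T,Sd=bot.camera("top"),bot.camera("side")
print(T["shot"])
J=[("dial",[326,218,348,257],[204,299,265,334],'bright',0,0),("block",[290,232,302,250],[196,268,220,281],'bright',-.4,0),
("big",[251,228,266,244],[190,215,212,247],'bright',0,0),("small",[146,226,157,235],[177,158,186,170],'brass',0,0),
("n_dial",[182,197,229,253],[164,175,230,216],'inlay',-.05,1),("n_block",[323,167,351,204],[281,271,344,324],'inlay',0,1),
("n_big",[129,208,170,246],[166,154,204,180],'inlay',-.1,1),("n_small",[268,166,298,205],[249,226,306,267],'inlay',0,1)]
for n,bt,bs,k,a,hl in J:
    mt,ms=mask(T,bt,k,hl),mask(Sd,bs,k,hl)
    c=back(T,[(bt[0]+bt[2])/2,(bt[1]+bt[3])/2],.01)
    z0=.008 if n=="small" else 0
    out=[]
    for v in ([(T,mt),(Sd,ms)],[(T,mt)],[(Sd,ms)]):
        if len(v)==1: 
            pass
        g,f=fit(v,M[n],np.array([c[0],c[1],z0,a])); out.append((np.round(g[:3]*1000,1).tolist(),round(float(np.degrees(g[3])),1),round(f,3)))
    print(n,*out,mt.sum(),ms.sum())
E
time python3 m.py
```

```text
3
dial ([466.4, -207.1, -0.4], -6.1, np.float64(0.232)) ([465.7, -208.7, -6.0], -6.6, np.float64(0.063)) ([473.6, -183.1, -33.6], -6.0, np.float64(0.098)) 7904 17684
block ([439.1, -95.2, 0.4], -116.3, np.float64(0.167)) ([437.0, -97.7, -17.0], 63.4, np.float64(0.075)) ([444.1, -65.9, -33.1], -117.0, np.float64(0.048)) 2479 5384
big ([448.8, 15.6, -0.2], 1.9, np.float64(0.131)) ([449.1, 16.0, 4.5], -7.9, np.float64(0.025)) ([453.8, 46.0, -29.5], -4.2, np.float64(0.027)) 3142 7554
small ([468.5, 301.0, 6.4], 8.0, np.float64(0.601)) ([469.9, 301.1, 3.2], 7.0, np.float64(0.358)) ([468.9, 303.8, 6.1], -0.8, np.float64(0.222)) 646 1071
n_dial ([496.8, 160.8, -0.2], -4.5, np.float64(0.074)) ([499.1, 158.6, 29.2], -4.3, np.float64(0.008)) ([496.7, 159.9, 0.5], -4.5, np.float64(0.014)) 35371 29474
n_block ([599.8, -208.2, 1.4], -11.8, np.float64(0.561)) ([601.1, -209.3, -2.4], -14.1, np.float64(0.279)) ([606.7, -198.2, -15.3], 12.3, np.float64(0.238)) 18140 35718
n_big ([474.8, 306.7, -1.0], -9.8, np.float64(0.094)) ([477.3, 297.9, 36.2], -9.9, np.float64(0.02)) ([475.2, 309.2, -3.2], -10.0, np.float64(0.025)) 22873 13837
n_small ([595.3, -61.9, -1.0], -1.0, np.float64(0.091)) ([592.1, -57.6, 32.4], -1.2, np.float64(0.013)) ([597.2, -57.4, -5.7], -1.1, np.float64(0.017)) 17876 24136
real	1m26.553s
user	1m24.450s
sys	0m1.151s
```

```bash
python3 - <<'E'
s=open('m.py').read()
s=s.replace("'inlay',0,1),\n(\"n_big\"","'inlay',-1.57,1),\n(\"n_big\"").replace("'bright',-.4","'bright',1.1")
i=s.index("    out=[]")
s=s[:i]+'''    out=[]
    for v in ([(T,mt),(Sd,ms)],[(T,mt)],[(Sd,ms)]):
        g,f=fit(v,M[n],np.array([c[0],c[1],z0,a]),fz=len(v)==1); out.append((np.round(g[:3]*1000,1).tolist(),round(float(np.degrees(g[3])),1),round(float(f),3)))
    print(n,*out)
'''
open('m.py','w').write(s)
h=open('h.py').read()
h=h.replace("fixyaw=False","fz=False").replace("if fixyaw:g[3]=x0[3]","if fz:g[2]=x0[2]")
open('h.py','w').write(h)
E
python3 m.py
```

```text
5
dial ([466.4, -207.2, -0.7], -6.0, 0.231) ([466.1, -207.0, -14.7], -6.1, 0.059) ([467.2, -205.2, -6.1], -4.9, 0.165)
block ([439.1, -95.1, 0.5], 63.7, 0.166) ([439.1, -95.2, 3.0], 63.8, 0.049) ([439.6, -94.6, -2.9], 64.1, 0.113)
big ([448.8, 15.6, -0.3], 1.7, 0.132) ([448.8, 15.6, -6.0], 6.3, 0.028) ([448.7, 13.6, 2.1], 1.4, 0.102)
small ([468.8, 300.8, 6.9], 4.2, 0.602) ([469.3, 299.9, 9.5], 8.1, 0.365) ([468.8, 301.1, 11.7], -4.8, 0.226)
n_dial ([496.9, 160.8, -0.2], -4.5, 0.074) ([497.5, 162.3, -11.5], -3.5, 0.059) ([496.8, 160.6, -12.6], -4.5, 0.014)
n_block ([601.1, -209.2, -0.1], -89.4, 0.089) ([600.3, -209.2, 0.7], -89.5, 0.059) ([601.4, -209.2, -1.8], -89.6, 0.029)
n_big ([474.9, 305.9, -0.5], -9.8, 0.091) ([475.4, 306.9, 6.8], -8.9, 0.065) ([474.9, 305.2, -2.5], -10.1, 0.024)
n_small ([595.4, -61.6, -1.2], -1.0, 0.089) ([594.8, -61.3, -2.3], -1.2, 0.059) ([595.3, -62.8, 4.7], -1.6, 0.031)
```

```bash
cat > d.py <<'E'
import sys,numpy as np
from scipy.spatial.transform import Rotation as R
from workcell import bot
# d.py x y z[mm] yaw[deg] ...: shift/turn in tool axes from the present pose, tool kept vertical
o=bot.get_obs();r=R.from_euler('xyz',o["tcp_rot"],degrees=True)
print("t",round(o["time"],2),"pos",np.round(o["ee_pos"]*1000,1),"rot",np.round(o["tcp_rot"],2),"q",np.round(o["q"],1),"F",np.round(o["wrist_force"],1),"open",round(o["opening"]*1000,1))
a=list(map(float,sys.argv[1:]))
for i in range(0,len(a),4):
    t=R.from_euler('xyz',[-90,0,a[i+3]],degrees=True)
    print(a[i:i+4],"->",np.round(r.inv().apply(np.array(a[i:i+3])-o["ee_pos"]*1000),1).tolist(),np.round((r.inv()*t).as_rotvec(),3).tolist())
E
python3 d.py 469 301 120 75 469 301 60 75
```

```text
t 1.3 pos [138.1 532.4 231.3] rot [-90.    -0.    75.46] q [75.5  5.  10.1 95.1  0.  90. ] F [0.4 0.1 0.1] open 85.6
[469.0, 301.0, 120.0, 75.0] -> [-140.9, 111.3, -378.4] [-0.0, 0.008, 0.0]
[469.0, 301.0, 60.0, 75.0] -> [-140.9, 171.3, -378.4] [-0.0, 0.008, 0.0]
```

```bash
python3 -m inch '[[[-140.9,111,-378.4],[0,0.008,0],50],[[-140.9,111,-378.4],[0,0.008,0],50],[[-140.9,111,-378.4],[0,0.008,0],50],[[-140.9,111,-378.4],[0,0.008,0],50],[[-140.9,111,-378.4],[0,0.008,0],50],[[-140.9,111,-378.4],[0,0.008,0],50],[[-140.9,111,-378.4],[0,0.008,0],50],[[-140.9,111,-378.4],[0,0.008,0],50],[[-140.9,111,-378.4],[0,0.008,0],50],[[-140.9,111,-378.4],[0,0.008,0],50],[[-140.9,111,-378.4],[0,0.008,0],50],[[-140.9,111,-378.4],[0,0.008,0],50],[[-140.9,111,-378.4],[0,0.008,0],50]]' 30; python3 d.py 469 301 17 75; python3 - <<'E'
from h import *
from workcell import bot
T,Sd=bot.camera("top"),bot.camera("side")
a=T["frame"][160:290,80:240];b=Sd["frame"][60:220,110:290]
cv2.imwrite("pics/p3.png",np.hstack([cv2.resize(a,(400,325),interpolation=3),cv2.resize(b,(366,325),interpolation=3)])[:,:,::-1])
E
```

```text
time: 2.6
ee_pos: [0.4684, 0.3019, 0.1209]
tcp_rot: [-90.0, -0.0, 75.1]
wrist_force: [0.3, -0.0, 0.4]
opening: 0.0498
t 2.6 pos [468.4 301.9 120.9] rot [-9.003e+01 -4.000e-02  7.509e+01] q [32.8  5.1 -2.  82.9  0.  47.7] F [ 0.3 -0.   0.4] open 49.8
[469.0, 301.0, 17.0, 75.0] -> [-0.8, 103.9, -0.8] [0.0, 0.002, 0.001]
```

View pics/p3.png

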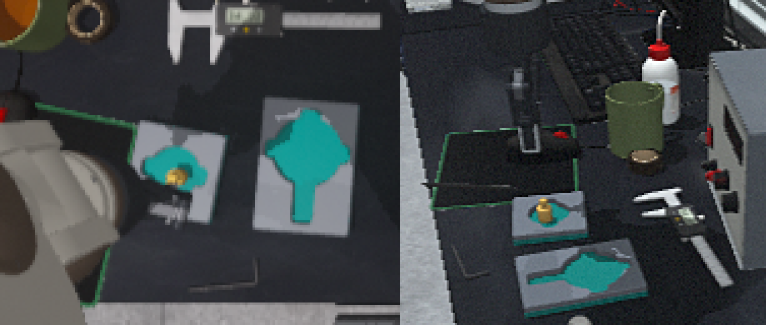

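```bash
python3 - <<'E'
from h import *
from workcell import bot
p=bot.get_obs()["ee_pos"]
for n in("top","side"):
    c=bot.camera(n); print(n,proj(c,[p,p+[0,0,.02],[.469,.301,.031]]).round(1).tolist())
E
```

```text
top [[139.0, 233.7], [136.6, 234.3], [149.1, 231.1]]
side [[175.5, 130.1], [174.5, 123.0], [180.1, 160.1]]
```

```bash
python3 -m inch '[[[-0.8,30,-0.8],[0,0.002,0],50],[[-0.8,55,-0.8],[0,0.002,0],50],[[-0.8,55,-0.8],[0,0.002,0],50],[[-0.8,55,-0.8],[0,0.002,0],50]]' 30; cat > look.py <<'E'
import sys
from h import *
from workcell import bot
# look.py name  top-window  side-window (l t r b), side by side, markers at TCP
n=sys.argv[1];w=list(map(int,sys.argv[2:]));p=bot.get_obs()["ee_pos"];im=[]
for k,(l,t,r,b) in zip(("top","side"),(w[:4],w[4:])):
    c=bot.camera(k);uv=proj(c,[p])[0]
    a=cv2.resize(c["frame"][t:b,l:r],(395,int(395*(b-t)/(r-l))),interpolation=3);f=395/(r-l)
    cv2.drawMarker(a,tuple(np.round((uv-[l,t])*f).astype(int).tolist()),(255,0,255),0,10,1); print(k,uv.round(1)); im.append(a)
h=max(len(a) for a in im)
cv2.imwrite(f"pics/{n}.png",np.hstack([cv2.copyMakeBorder(a,0,h-len(a),0,5,0) for a in im])[:,:,::-1])
E
python3 look.py p4 105 195 185 275 140 100 220 190;python3 d.py 469 301 17 75
```

```text
time: 3.2
ee_pos: [0.469, 0.3006, 0.066]
tcp_rot: [-90.0, 0.0, 75.0]
wrist_force: [-0.7, -0.1, 0.1]
opening: 0.05
top [145.7 232. ]
side [178.5 148.9]
t 3.3 pos [469.8 301.   67.2] rot [-90.09  -0.11  74.95] q [32.6  5.9 -7.1 76.9  0.  47.7] F [-0.6 -0.8 -0.2] open 49.9
[469.0, 301.0, 17.0, 75.0] -> [-0.3, 50.2, 0.9] [0.002, -0.001, 0.002]
```

View pics/p4.png

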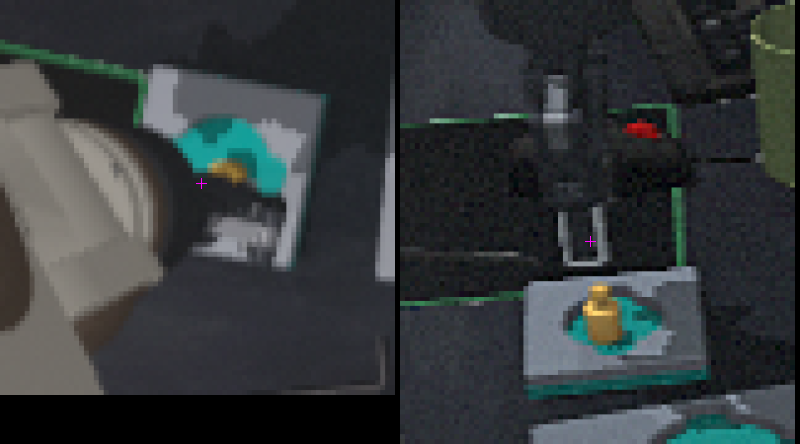

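```bash
python3 -m inch '[[[0,25,0.9],[0,0,0],50],[[0,42,0.9],[0,0,0],50],[[0,50,0.9],[0,0,0],50],[[0,50,0.9],[0,0,0],50],[[0,50,0.9],[0,0,0],10],[[0,50,0.9],[0,0,0],10],[[0,50,0.9],[0,0,0],10],[[0,50,0.9],[0,0,0],10],[[0,50,0.9],[0,0,0],10],[[0,50,0.9],[0,0,0],10]]' 30; python3 look.py p5 105 195 185 275 140 100 220 190;python3 d.py 469 301 80 75
```

```text
time: 4.3
ee_pos: [0.4697, 0.3017, 0.0186]
tcp_rot: [-90.2, -0.2, 75.0]
wrist_force: [-1.0, -0.5, 6.4]
opening: 0.0176
top [150.1 230.5]
side [180.9 163.8]
t 4.4 pos [469.7 301.7  18.6] rot [-90.17  -0.19  74.94] q [ 32.7   7.2 -11.2  71.4  -0.   47.8] F [ 0.9 -1.2  6.2] open 16.8
[469.0, 301.0, 80.0, 75.0] -> [-0.6, -61.4, 0.3] [0.003, -0.001, 0.003]
```

View pics/p5.png

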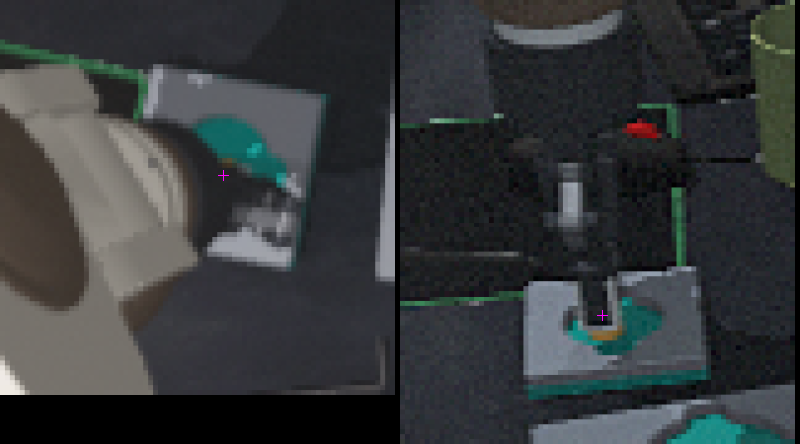

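```bash
python3 -m inch '[[[0,0,0],[0,0,0],10],[[0,0,0],[0,0,0],10],[[0,0,0],[0,0,0],10]]' 30; python3 d.py 469.7 301.7 19 75; python3 -m inch '[[[0,-3,0],[0,0,0],10],[[0,-8,0],[0,0,0],10],[[0,-15,0],[0,0,0],10],[[0,-15,0],[0,0,0],10],[[0,-15,0],[0,0,0],10]]' 30; python3 look.py p6 105 195 185 275 140 100 220 190;python3 d.py 469 301 100 75
```

```text
time: 4.7
ee_pos: [0.4697, 0.3017, 0.0187]
tcp_rot: [-90.2, -0.2, 74.9]
wrist_force: [0.1, 0.0, 1.3]
opening: 0.0169
t 4.7 pos [469.7 301.7  18.7] rot [-90.18  -0.2   74.95] q [ 32.7   7.2 -11.2  71.4   0.   47.8] F [0.1 0.  1.3] open 16.9
[469.7, 301.7, 19.0, 75.0] -> [-0.0, -0.3, 0.0] [0.003, -0.001, 0.003]
time: 5.2
ee_pos: [0.4699, 0.3018, 0.034]
tcp_rot: [-90.2, -0.2, 74.9]
wrist_force: [0.7, 0.0, -0.6]
opening: 0.0172
top [148.5 230.8]
side [180.2 158.9]
t 5.3 pos [469.6 301.6  33.5] rot [-90.17  -0.19  74.95] q [ 32.7   6.7 -10.   73.1  -0.   47.8] F [-0.1  0.5 -0.8] open 17.3
[469.0, 301.0, 100.0, 75.0] -> [-0.5, -66.5, 0.2] [0.003, -0.001, 0.003]
```

View pics/p6.png

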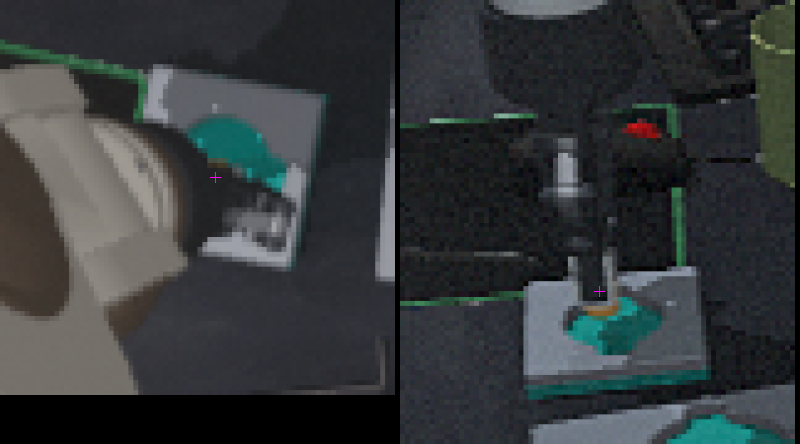

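```bash
python3 d.py 595.3 -61.8 90 35
```

```text
t 5.3 pos [469.6 301.6  33.5] rot [-90.17  -0.19  74.95] q [ 32.7   6.7 -10.   73.1  -0.   47.8] F [-0.1  0.5 -0.8] open 17.3
[595.3, -61.8, 90.0, 35.0] -> [-318.1, -56.9, -215.9] [0.002, 0.697, 0.004]
```

```bash
python3 -m inch '[[[0,-25,0],[0,0,0],10],[[0,-57,0],[0,0,0],10],[[-25,-57,-17],[0,0.05,0],10],[[-60,-57,-41],[0.002,0.13,0.004],10],[[-100,-57,-68],[0.002,0.22,0.004],10],[[-140,-57,-95],[0.002,0.31,0.004],10],[[-180,-57,-122],[0.002,0.4,0.004],10],[[-220,-57,-149],[0.002,0.49,0.004],10],[[-260,-57,-176],[0.002,0.58,0.004],10],[[-295,-57,-200],[0.002,0.66,0.004],10],[[-318,-57,-216],[0.002,0.697,0.004],10],[[-318,-57,-216],[0.002,0.697,0.004],10],[[-318,-57,-216],[0.002,0.697,0.004],10],[[-318,-57,-216],[0.002,0.697,0.004],10]]'; python3 d.py 595.3 -61.8 18.7 35; python3 look.py p7 240 150 320 230 230 170 320 280
```

```text
time: 6.7
ee_pos: [0.595, -0.0608, 0.0899]
tcp_rot: [-90.0, 0.0, 35.1]
wrist_force: [-0.9, -0.5, -0.3]
opening: 0.0176
t 6.7 pos [595.  -60.8  89.9] rot [-8.995e+01  1.000e-02  3.509e+01] q [-5.8 11.1  1.3 80.2  0.  49.1] F [-0.9 -0.5 -0.3] open 17.6
[595.3, -61.8, 18.7, 35.0] -> [-0.4, 71.2, -1.1] [-0.001, 0.001, -0.0]
top [287.4 183.3]
side [276.9 212.9]
```

View pics/p7.png

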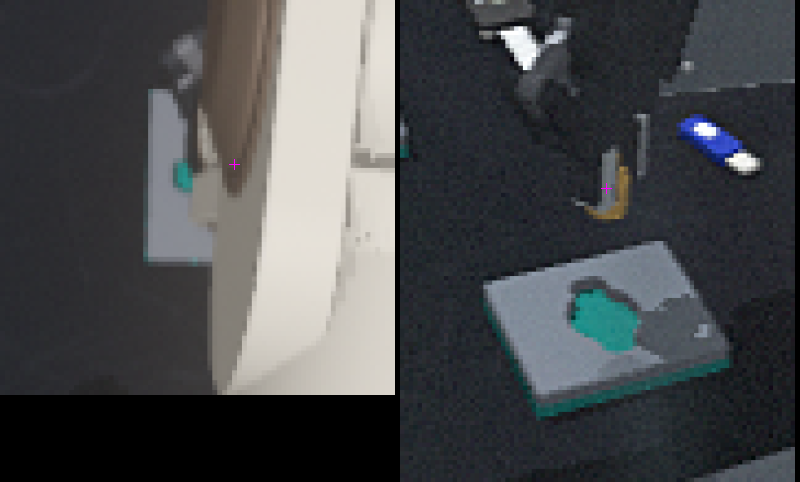

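```bash
python3 -m inch '[[[-0.4,20,1],[0,0,0],10],[[-0.4,45,1],[0,0,0],10],[[-0.4,58,1],[0,0,0],10],[[-0.4,65,1],[0,0,0],10],[[-0.4,68,1],[0,0,0],10],[[-0.4,70,1],[0,0,0],10],[[-0.4,71,1],[0,0,0],10],[[-0.4,71,1],[0,0,0],10]]'; python3 d.py 595 -61 18.7 35
```

```text
time: 7.6
ee_pos: [0.5946, -0.0599, 0.0198]
tcp_rot: [-90.0, -0.0, 35.1]
wrist_force: [-0.3, 0.5, -0.3]
opening: 0.0172
t 7.6 pos [594.6 -59.9  19.8] rot [-9.000e+01 -4.000e-02  3.512e+01] q [-5.8 12.6 -4.8 72.5  0.  49.1] F [-0.3  0.5 -0.3] open 17.2
[595.0, -61.0, 18.7, 35.0] -> [-0.3, 1.1, -1.1] [0.0, 0.002, 0.001]
```

```bash
python3 -m inch '[[[0,0.8,0],[0,0,0],10],[[0,1.6,0],[0,0,0],10],[[0,2,0],[0,0,0],10],[[0,2,0],[0,0,0],10]]'; python3 -m inch '[[[0,0,0],[0,0,0],24],[[0,0,0],[0,0,0],28],[[0,0,0],[0,0,0],34],[[0,0,0],[0,0,0],34],[[0,-10,0],[0,0,0],36],[[0,-35,0],[0,0,0],50],[[0,-80,0],[0,0,0],60],[[0,-80,0],[0,0,0],60],[[0,-80,0],[0,0,0],60]]'; python3 d.py 448.8 15.3 120 0
```

```text
time: 8.0
ee_pos: [0.5949, -0.06, 0.0186]
tcp_rot: [-90.0, -0.1, 35.1]
wrist_force: [-1.6, -0.0, 4.8]
opening: 0.0173
time: 8.9
ee_pos: [0.5957, -0.0601, 0.1006]
tcp_rot: [-90.2, -0.2, 35.1]
wrist_force: [-0.2, 0.0, -0.3]
opening: 0.0598
t 8.9 pos [595.7 -60.1 100.6] rot [-90.16  -0.22  35.11] q [-5.8 10.7  2.  81.   0.  49.1] F [-0.2  0.  -0.3] open 59.8
[448.8, 15.3, 120.0, 0.0] -> [-76.7, -20.2, 146.1] [0.002, 0.613, 0.005]
```

```bash
python3 -m inch '[[[-20,-20,40],[0.002,0.14,0.005],60],[[-40,-20,76],[0.002,0.28,0.005],60],[[-60,-20,114],[0.002,0.42,0.005],60],[[-76.7,-20,146],[0.002,0.56,0.005],60],[[-76.7,-20,146],[0.002,0.613,0.005],60],[[-76.7,-20,146],[0.002,0.613,0.005],60],[[-76.7,-20,146],[0.002,0.613,0.005],60]]'; python3 d.py 448.8 15.3 12 0; python3 - <<'E'
import re
from h import *
from workcell import bot
T,Sd=bot.camera("top"),bot.camera("side")
for p in (T,Sd):
    print([np.round(proj(p,[[.5953,-.0618,z]])[0]).tolist() for z in(.008,.039)])
    for d in bot.search_frame(p,"small_weight_mid"): print(np.round(d["box"]),round(d["confidence"],2))
ms=mask(Sd,[262,225,290,255],'brass'); ys,xs=np.nonzero(ms); print("brass side",(xs.mean()/S).round(1),(ys.mean()/S).round(1),ms.sum(),xs.min()/S,xs.max()/S,ys.min()/S,ys.max()/S)
print(fit([(Sd,ms)],M["small"],np.array([.595,-.062,.008,0]),fz=True))
a=Sd["frame"][180:290,180:330];cv2.imwrite("pics/p8.png",cv2.resize(a,(750,550),interpolation=3)[:,:,::-1])
E
```

```text
time: 9.6
ee_pos: [0.4489, 0.0151, 0.1194]
tcp_rot: [-90.0, 0.1, 0.1]
wrist_force: [-0.3, 0.5, -0.3]
opening: 0.0599
t 9.6 pos [448.9  15.1 119.4] rot [-8.999e+01  6.000e-02  1.000e-01] q [  1.9  -9.6 -16.4  83.3   0.   91.8] F [-0.3  0.5 -0.3] open 59.9
[448.8, 15.3, 12.0, 0.0] -> [0.0, 107.4, 0.2] [-0.0, 0.002, -0.001]
[[284.0, 185.0], [285.0, 184.0]]
[278. 186. 288. 185.] 0.53
[[276.0, 243.0], [277.0, 232.0]]
brass side 276.1 238.8 1653 272.0 280.5 231.0 245.75
(array([ 0.59539665, -0.06005925,  0.0113177 , -0.08804538]), np.float64(0.2335148215366001))
```

View pics/p8.png

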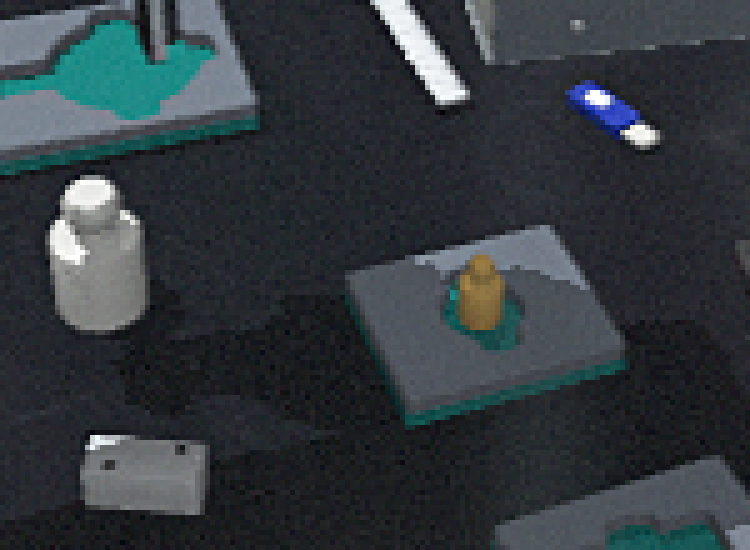

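```bash
python3 -m inch '[[[0,30,0],[0,0,0],62],[[0,65,0],[0,0,0],62],[[0,90,0],[0,0,0],62],[[0,104,0],[0,0,0],62],[[0,107,0],[0,0,0],62],[[0,107,0],[0,0,0],62],[[0,107,0],[0,0,0],30],[[0,107,0],[0,0,0],30],[[0,107,0],[0,0,0],30],[[0,107,0],[0,0,0],30],[[0,107,0],[0,0,0],30],[[0,107,0],[0,0,0],30],[[0,107,0],[0,0,0],30]]' 70; python3 -m inch '[[[0,-4,0],[0,0,0],30],[[0,-15,0],[0,0,0],30],[[0,-40,0],[0,0,0],30],[[0,-70,0],[0,0,0],30],[[0,-70,0],[0,0,0],30],[[0,-70,0],[0,0,0],30]]'; python3 d.py 475 306 83 20; python3 look.py p9 210 190 300 280 170 160 250 260
```

```text
time: 11.1
ee_pos: [0.4501, 0.015, 0.0142]
tcp_rot: [-90.0, -0.1, 0.0]
wrist_force: [-1.3, 0.3, 5.8]
opening: 0.0367
time: 11.7
ee_pos: [0.4503, 0.015, 0.0845]
tcp_rot: [-90.0, -0.2, 0.0]
wrist_force: [-0.8, 0.7, -5.2]
opening: 0.0362
t 11.7 pos [450.3  15.   84.5] rot [-8.998e+01 -1.500e-01  1.000e-02] q [  1.9  -9.2 -19.9  79.1   0.   91.9] F [-0.8  0.7 -5.2] open 36.2
[475.0, 306.0, 83.0, 20.0] -> [24.8, 1.6, 291.0] [0.0, -0.349, 0.003]
top [257.2 240.3]
side [196.7 209.1]
```

View pics/p9.png

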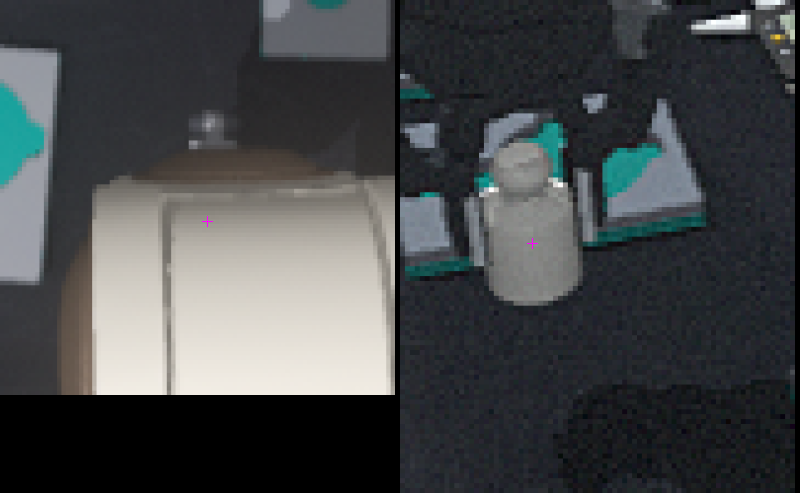

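```bash
python3 -m inch '[[[2,0,20],[0,-0.03,0.003],30],[[5,0,52],[0,-0.07,0.003],30],[[8,0,88],[0,-0.11,0.003],30],[[11,0,126],[0,-0.15,0.003],30],[[14,0,164],[0,-0.2,0.003],30],[[17,0,202],[0,-0.25,0.003],30],[[20,0,238],[0,-0.3,0.003],30],[[23,0,268],[0,-0.33,0.003],30],[[25,1,286],[0,-0.349,0.003],30],[[25,1,291],[0,-0.349,0.003],30],[[25,1,291],[0,-0.349,0.003],30],[[25,1,291],[0,-0.349,0.003],30]]'; python3 d.py 475 306 25 20
```

```text
time: 13.0
ee_pos: [0.4741, 0.3049, 0.0816]
tcp_rot: [-90.0, 0.2, 19.9]
wrist_force: [-0.6, -0.1, -4.8]
opening: 0.0365
t 13.0 pos [474.1 304.9  81.6] rot [-89.99   0.24  19.94] q [ 3.270e+01  6.800e+00 -4.500e+00  7.890e+01  1.000e-01  1.028e+02] F [-0.6 -0.1 -4.8] open 36.5
[475.0, 306.0, 25.0, 20.0] -> [1.5, 56.6, 0.7] [-0.0, -0.001, -0.004]
```

```bash
python3 -m inch '[[[1.5,20,0.7],[0,0,-0.004],30],[[1.5,40,0.7],[0,0,-0.004],30],[[1.5,50,0.7],[0,0,-0.004],30],[[1.5,54,0.7],[0,0,-0.004],30],[[1.5,56,0.7],[0,0,-0.004],30],[[1.5,57,0.7],[0,0,-0.004],30],[[1.5,58,0.7],[0,0,-0.004],30],[[1.5,59,0.7],[0,0,-0.004],30]]'; python3 d.py 475 306 22 20
```

```text
time: 13.8
ee_pos: [0.4753, 0.3062, 0.0232]
tcp_rot: [-90.0, -0.0, 19.9]
wrist_force: [0.5, -0.5, -4.6]
opening: 0.0366
t 13.8 pos [475.3 306.2  23.2] rot [-8.997e+01 -5.000e-02  1.995e+01] q [ 32.8   8.2  -9.5  72.2   0.  102.8] F [ 0.5 -0.5 -4.6] open 36.6
[475.0, 306.0, 22.0, 20.0] -> [-0.3, 1.2, -0.1] [-0.0, -0.001, 0.001]
```

```bash
python3 -m inch '[[[0,0.7,0],[0,0,0],30],[[0,1.3,0],[0,0,0],30],[[0,1.9,0],[0,0,0],30],[[0,2.3,0],[0,0,0],30],[[0,2.3,0],[0,0,0],30]]'; python3 d.py
```

```text
time: 14.3
ee_pos: [0.4754, 0.3063, 0.0223]
tcp_rot: [-90.0, -0.1, 20.0]
wrist_force: [-3.9, -1.8, 7.3]
opening: 0.0364
t 14.3 pos [475.4 306.3  22.3] rot [-89.96  -0.11  19.95] q [ 32.8   8.2  -9.6  72.1   0.  102.8] F [-3.9 -1.8  7.3] open 36.4
```

```bash
python3 -m inch '[[[0,0,0],[0,0,0],42],[[0,0,0],[0,0,0],50],[[0,0,0],[0,0,0],58],[[0,0,0],[0,0,0],58],[[0,-12,0],[0,0,0],60],[[0,-45,0],[0,0,0],60],[[0,-95,0],[0,0,0],70],[[0,-100,0],[0,0,0],82],[[0,-100,0],[0,0,0],82],[[0,-100,0],[0,0,0],82]]'; python3 d.py 466.3 -206.7 110 84
```

```text
time: 15.3
ee_pos: [0.4751, 0.306, 0.1217]
tcp_rot: [-90.0, -0.1, 19.9]
wrist_force: [-0.5, 0.5, -1.0]
opening: 0.0816
t 15.3 pos [475.1 306.  121.7] rot [-8.997e+01 -7.000e-02  1.995e+01] q [ 32.8   6.2  -0.7  83.    0.  102.8] F [-0.5  0.5 -1. ] open 81.6
[466.3, -206.7, 110.0, 84.0] -> [-183.2, 11.2, -479.0] [0.0, -1.118, 0.001]
```

```bash
python3 -m inch '[[[-18,0,-47],[0,-0.1,0],82],[[-36,0,-94],[0,-0.2,0],82],[[-54,0,-141],[0,-0.3,0],82],[[-72,0,-188],[0,-0.42,0],82],[[-90,0,-235],[0,-0.54,0],82],[[-108,0,-282],[0,-0.66,0],82],[[-126,0,-329],[0,-0.78,0],82],[[-144,4,-376],[0,-0.9,0],82],[[-162,8,-424],[0,-1.02,0],82],[[-178,11,-465],[0,-1.118,0],82],[[-183.2,11,-479],[0,-1.118,0],82],[[-183.2,11,-479],[0,-1.118,0],82],[[-183.2,11,-479],[0,-1.118,0],82],[[-183.2,11,-479],[0,-1.118,0],82]]'; python3 d.py 466.3 -206.7 4 84; python3 - <<'E'
from h import *
from workcell import bot
Sd=bot.camera("side");T=bot.camera("top")
a=Sd["frame"][140:200,150:220];b=Sd["frame"][230:340,180:300]
cv2.imwrite("pics/p10.png",np.hstack([cv2.resize(a,(395,338),interpolation=3),cv2.resize(b,(369,338),interpolation=3)])[:,:,::-1])
print(np.round(proj(Sd,[[.475,.306,.008],[.475,.306,.071],[.4663,-.2067,.022]])))
E
```

```text
time: 16.7
ee_pos: [0.4661, -0.2057, 0.1095]
tcp_rot: [-90.0, -0.1, 84.0]
wrist_force: [0.3, 0.1, -0.0]
opening: 0.0817
t 16.7 pos [ 466.1 -205.7  109.5] rot [-89.98  -0.1   84.04] q [-23.9  -1.2  -9.7  81.5   0.1 -17.9] F [ 0.3  0.1 -0. ] open 81.7
[466.3, -206.7, 4.0, 84.0] -> [-1.2, 105.5, -0.4] [-0.0, 0.001, 0.002]
[[183. 166.]
 [180. 146.]
 [240. 312.]]
```

View pics/p10.png

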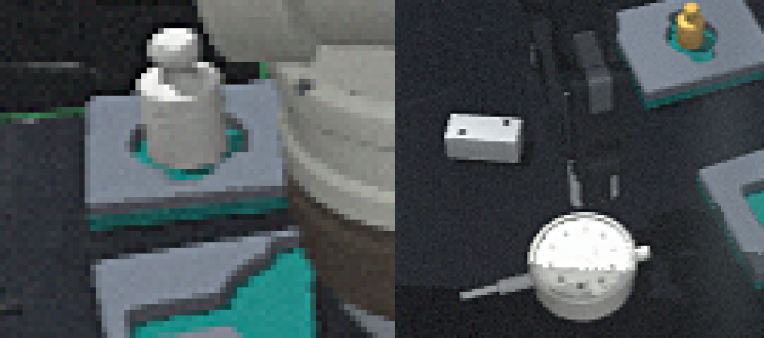

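```bash
python3 -m inch '[[[-1.2,30,-0.4],[0,0,0],84],[[-1.2,65,-0.4],[0,0,0],84],[[-1.2,90,-0.4],[0,0,0],84],[[-1.2,102,-0.4],[0,0,0],84],[[-1.2,105.5,-0.4],[0,0,0],84],[[-1.2,105.5,-0.4],[0,0,0],84],[[-1.2,105.5,-0.4],[0,0,0],50],[[-1.2,105.5,-0.4],[0,0,0],50],[[-1.2,105.5,-0.4],[0,0,0],50],[[-1.2,105.5,-0.4],[0,0,0],50],[[-1.2,105.5,-0.4],[0,0,0],50],[[-1.2,105.5,-0.4],[0,0,0],50]]' 50; python3 -m inch '[[[0,-3,0],[0,0,0],50],[[0,-10,0],[0,0,0],50],[[0,-30,0],[0,0,0],50],[[0,-55,0],[0,0,0],50],[[0,-70,0],[0,0,0],50],[[0,-70,0],[0,0,0],50],[[0,-70,0],[0,0,0],50]]'; python3 d.py 497 161 80 85.5; python3 look.py p11 300 190 380 270 190 230 290 340
```

```text
time: 18.0
ee_pos: [0.4676, -0.207, 0.0066]
tcp_rot: [-90.2, -0.0, 84.1]
wrist_force: [-3.2, 1.4, 8.9]
opening: 0.0568
time: 18.7
ee_pos: [0.4674, -0.2071, 0.0763]
tcp_rot: [-90.2, -0.0, 84.1]
wrist_force: [0.1, -0.0, -1.3]
opening: 0.0565
t 18.7 pos [ 467.4 -207.1   76.3] rot [-9.018e+01 -4.000e-02  8.409e+01] q [-23.9  -0.6 -12.9  77.6   0.1 -18. ] F [ 0.1 -0.  -1.3] open 56.5
[497.0, 161.0, 80.0, 85.5] -> [369.2, -3.5, 8.4] [0.003, -0.025, 0.001]
top [343.6 233.6]
side [239.9 291.3]
```

View pics/p11.png

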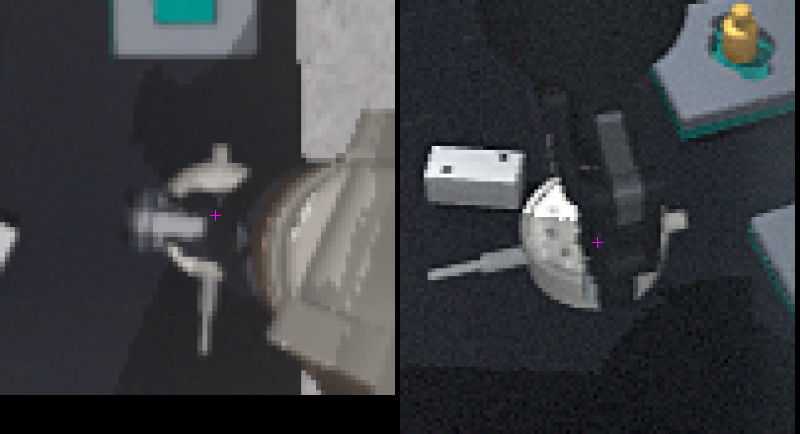

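```bash
python3 -m inch '[[[20,-4,0],[0.003,0,0],50],[[50,-4,1],[0.003,0,0],50],[[85,-4,2],[0.003,-0.01,0],50],[[125,-4,3],[0.003,-0.01,0],50],[[165,-4,4],[0.003,-0.02,0],50],[[205,-4,5],[0.003,-0.02,0],50],[[245,-4,6],[0.003,-0.025,0],50],[[285,-4,7],[0.003,-0.025,0],50],[[320,-4,8],[0.003,-0.025,0],50],[[350,-4,8],[0.003,-0.025,0],50],[[367,-4,8],[0.003,-0.025,0],50],[[369,-4,8],[0.003,-0.025,0],50],[[369,-4,8],[0.003,-0.025,0],50],[[369,-4,8],[0.003,-0.025,0],50]]'; python3 d.py 498 161 16 85.5; python3 look.py p12 170 185 250 265 150 130 250 230
```

```text
time: 20.2
ee_pos: [0.4965, 0.1602, 0.0792]
tcp_rot: [-89.9, -0.0, 85.5]
wrist_force: [-0.9, 0.3, -1.0]
opening: 0.0564
t 20.2 pos [496.5 160.2  79.2] rot [-8.986e+01 -3.000e-02  8.549e+01] q [ 17.8   1.  -10.9  78.2   0.1  22.3] F [-0.9  0.3 -1. ] open 56.4
[498.0, 161.0, 16.0, 85.5] -> [0.8, 63.2, -1.6] [-0.003, -0.0, 0.001]
top [200.  221.7]
side [201.4 170. ]
```

View pics/p12.png

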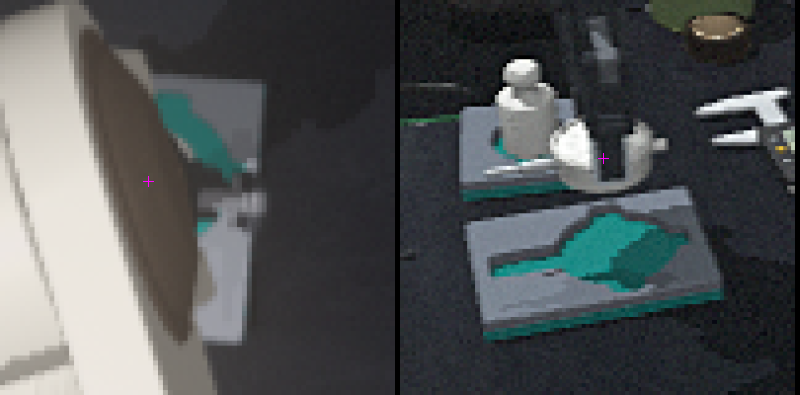

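```bash
python3 -m inch '[[[0.8,20,-1.6],[-0.003,0,0],50],[[0.8,42,-1.6],[-0.003,0,0],50],[[0.8,54,-1.6],[-0.003,0,0],50],[[0.8,60,-1.6],[-0.003,0,0],50],[[0.8,62,-1.6],[-0.003,0,0],50],[[0.8,63.5,-1.6],[-0.003,0,0],50],[[0.8,64.5,-1.6],[-0.003,0,0],50],[[0.8,65.5,-1.6],[-0.003,0,0],50],[[0.8,66,-1.6],[-0.003,0,0],50],[[0.8,66,-1.6],[-0.003,0,0],50]]'; python3 d.py 498 161 14.5 85.5
```

```text
time: 21.3
ee_pos: [0.4988, 0.161, 0.0147]
tcp_rot: [-90.1, -0.1, 85.5]
wrist_force: [-2.1, -0.7, 5.2]
opening: 0.057
t 21.3 pos [498.8 161.   14.7] rot [-9.014e+01 -8.000e-02  8.546e+01] q [ 17.9   2.8 -16.2  70.7   0.   22.4] F [-2.1 -0.7  5.2] open 57.0
[498.0, 161.0, 14.5, 85.5] -> [-0.1, 0.2, 0.7] [0.002, -0.001, 0.001]
```

```bash
python3 -m inch '[[[0,0,0],[0,0,0],62],[[0,0,0],[0,0,0],68],[[0,0,0],[0,0,0],74],[[0,0,0],[0,0,0],74],[[0,-8,0],[0,0,0],74],[[0,-30,0],[0,0,0],74],[[0,-75,0],[0,0,0],60],[[0,-85,0],[0,0,0],50],[[0,-85,0],[0,0,0],50]]'; python3 d.py 439.2 -95.1 100 63.7
```

```text
time: 22.2
ee_pos: [0.4998, 0.1613, 0.1023]
tcp_rot: [-90.4, -0.2, 85.5]
wrist_force: [0.6, 0.6, -0.2]
opening: 0.0502
t 22.2 pos [499.8 161.3 102.3] rot [-90.36  -0.17  85.46] q [17.9  0.6 -8.7 80.3  0.  22.4] F [ 0.6  0.6 -0.2] open 50.2
[439.2, -95.1, 100.0, 63.7] -> [-260.4, 1.3, 40.1] [0.006, 0.38, 0.004]
```

```bash
python3 -m inch '[[[-45,0,7],[0.006,0.06,0.004],50],[[-90,0,14],[0.006,0.12,0.004],50],[[-135,0,21],[0.006,0.19,0.004],50],[[-180,1,28],[0.006,0.26,0.004],50],[[-225,1,35],[0.006,0.33,0.004],50],[[-255,1,40],[0.006,0.38,0.004],50],[[-260.4,1,40],[0.006,0.38,0.004],50],[[-260.4,1,40],[0.006,0.38,0.004],50],[[-260.4,1,40],[0.006,0.38,0.004],50],[[-260.4,1,40],[0.006,0.38,0.004],50]]'; python3 d.py 439.2 -95.1 8 63.7; python3 look.py p13 180 185 260 265 150 160 250 300
```

```text
time: 23.2
ee_pos: [0.4395, -0.094, 0.0999]
tcp_rot: [-89.9, -0.0, 63.8]
wrist_force: [0.1, 0.5, 0.3]
opening: 0.0497
t 23.2 pos [439.5 -94.   99.9] rot [-8.995e+01 -1.000e-02  6.380e+01] q [-12.1  -9.4 -18.3  81.1   0.   14.1] F [0.1 0.5 0.3] open 49.7
[439.2, -95.1, 8.0, 63.7] -> [-1.1, 91.9, -0.3] [-0.001, 0.002, 0.0]
top [301.2 245.4]
side [204.4 239.8]
```

View pics/p13.png

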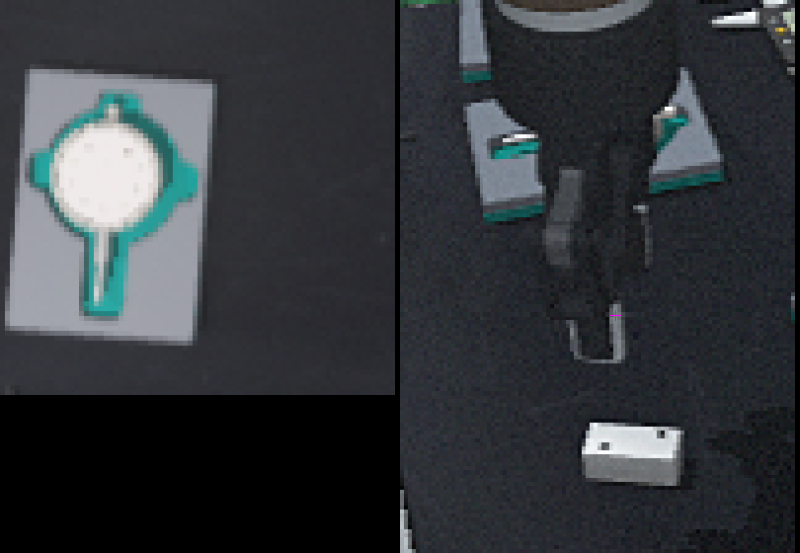

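```bash
python3 -m inch '[[[-1.1,30,-0.3],[0,0.002,0],50],[[-1.1,65,-0.3],[0,0.002,0],50],[[-1.1,84,-0.3],[0,0.002,0],50],[[-1.1,91,-0.3],[0,0.002,0],50],[[-1.1,92,-0.3],[0,0.002,0],50],[[-1.1,92,-0.3],[0,0.002,0],50],[[-1.1,92,-0.3],[0,0.002,0],8],[[-1.1,92,-0.3],[0,0.002,0],8],[[-1.1,92,-0.3],[0,0.002,0],8],[[-1.1,92,-0.3],[0,0.002,0],8],[[-1.1,92,-0.3],[0,0.002,0],8],[[-1.1,92,-0.3],[0,0.002,0],8],[[-1.1,92,-0.3],[0,0.002,0],8]]' 60; python3 -m inch '[[[0,-3,0],[0,0,0],8],[[0,-10,0],[0,0,0],8],[[0,-30,0],[0,0,0],8],[[0,-55,0],[0,0,0],8],[[0,-70,0],[0,0,0],8],[[0,-70,0],[0,0,0],8],[[0,-70,0],[0,0,0],8]]'; python3 d.py 601 -209.2 80 90.6 601 -209.2 80 78; python3 look.py p14 270 205 350 265 160 200 260 320
```

```text
time: 24.6
ee_pos: [0.4401, -0.0954, 0.0093]
tcp_rot: [-90.1, -0.0, 63.7]
wrist_force: [-1.0, 0.1, 6.4]
opening: 0.0182
time: 25.3
ee_pos: [0.4399, -0.0954, 0.0789]
tcp_rot: [-90.1, -0.0, 63.7]
wrist_force: [0.2, 0.3, -1.4]
opening: 0.0181
t 25.3 pos [439.9 -95.4  78.9] rot [-9.007e+01 -4.000e-02  6.368e+01] q [-12.3  -9.1 -20.4  78.6   0.   14.1] F [ 0.2  0.3 -1.4] open 18.1
[601.0, -209.2, 80.0, 90.6] -> [-30.6, -0.9, -194.9] [0.001, -0.47, 0.0]
[601.0, -209.2, 80.0, 78.0] -> [-30.6, -0.9, -194.9] [0.001, -0.25, 0.001]
top [300.4 244.4]
side [205.8 248.6]
```

View pics/p14.png

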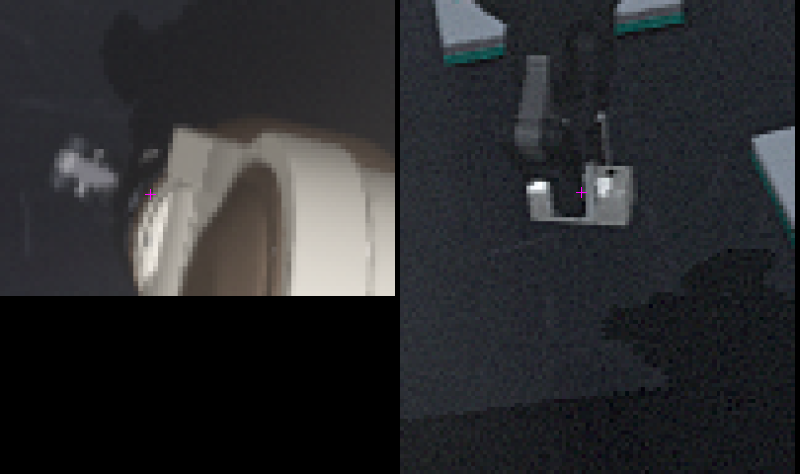

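```bash
python3 -m inch '[[[-3,-1,-20],[0,-0.05,0],8],[[-8,-1,-50],[0,-0.12,0],8],[[-14,-1,-88],[0,-0.21,0],8],[[-20,-1,-126],[0,-0.3,0],8],[[-26,-1,-162],[0,-0.4,0],8],[[-30,-1,-188],[0,-0.47,0],8],[[-30.6,-1,-195],[0,-0.47,0],8],[[-30.6,-1,-195],[0,-0.47,0],8],[[-30.6,-1,-195],[0,-0.47,0],8],[[-30.6,-1,-195],[0,-0.47,0],8]]'; python3 d.py 601 -209.2 19 90.6; python3 look.py p15 300 150 380 230 250 230 360 330
```

```text
time: 26.4
ee_pos: [0.5998, -0.2085, 0.0791]
tcp_rot: [-90.0, -0.0, 90.6]
wrist_force: [-0.4, 0.0, -1.2]
opening: 0.0181
t 26.4 pos [ 599.8 -208.5   79.1] rot [-8.997e+01 -4.000e-02  9.059e+01] q [-19.2  16.3   6.3  80.    0.  -19.8] F [-0.4  0.  -1.2] open 18.1
[601.0, -209.2, 19.0, 90.6] -> [-0.7, 60.1, -1.2] [-0.001, -0.0, 0.001]
top [344.1 182.1]
side [313.3 268.6]
```

View pics/p15.png

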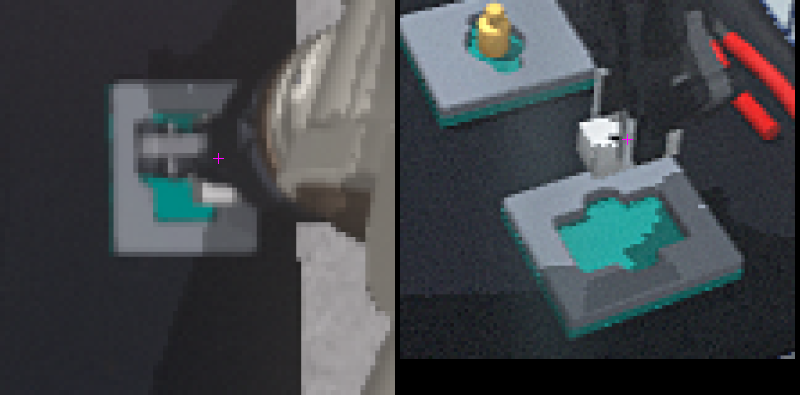

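```bash
python3 -m inch '[[[-0.7,20,-1.2],[0,0,0],8],[[-0.7,42,-1.2],[0,0,0],8],[[-0.7,53,-1.2],[0,0,0],8],[[-0.7,58,-1.2],[0,0,0],8],[[-0.7,60,-1.2],[0,0,0],8],[[-0.7,61,-1.2],[0,0,0],8],[[-0.7,62,-1.2],[0,0,0],8],[[-0.7,62.8,-1.2],[0,0,0],8],[[-0.7,63.3,-1.2],[0,0,0],8],[[-0.7,63.3,-1.2],[0,0,0],8]]'; python3 d.py 601 -209.2 17.3 90.6
```

```text
time: 27.5
ee_pos: [0.6017, -0.2094, 0.0174]
tcp_rot: [-90.1, 0.0, 90.6]
wrist_force: [-1.9, 0.3, 4.9]
opening: 0.0185
t 27.5 pos [ 601.7 -209.4   17.4] rot [-90.08   0.    90.61] q [-19.2  17.9   1.3  73.4   0.  -19.8] F [-1.9  0.3  4.9] open 18.5
[601.0, -209.2, 17.3, 90.6] -> [0.2, 0.1, 0.7] [0.001, 0.0, -0.0]
```

Seated. Release, lift, and back away toward the base to clear the views.

```bash
python3 -m inch '[[[0,0,0],[0,0,0],24],[[0,0,0],[0,0,0],30],[[0,0,0],[0,0,0],34],[[0,0,0],[0,0,0],34],[[0,-8,0],[0,0,0],34],[[0,-30,0],[0,0,0],34],[[0,-75,0],[0,0,0],40],[[0,-120,0],[0,0,0],40],[[0,-150,40],[0,0,0],40],[[0,-160,90],[0,0,0],40],[[0,-160,140],[0,0,0],40],[[0,-160,190],[0,0,0],40],[[0,-160,240],[0,0,0],40],[[0,-160,280],[0,0,0],40],[[0,-160,280],[0,0,0],40],[[0,-160,280],[0,0,0],40]]'; cat > c.py <<'E'
from h import *
from workcell import bot
T,Sd=bot.camera("top"),bot.camera("side")
N=dict(dial=(.497,.161,0),block=(.601,-.2092,np.pi/2),big=(.475,.306,0),small=(.5953,-.0618,0))
for n,(x,y,a) in N.items():
    v=[]
    for p in (T,Sd):
        uv=proj(p,[[x,y,.008],[x,y,.03]]);b=[*(uv.min(0)-8),*(uv.max(0)+8)]
        try: v.append((p,mask(p,b,'brass' if n=='small' else 'bright')))
        except Exception as e: print(n,e)
    for k,q in zip("TS",v): 
        xs=np.nonzero(q[1]); print(n,k,q[1].sum(),np.round(fit([q],M[n],np.array([x,y,.008,a]),fz=True)[0][[0,1,3]]*[1000,1000,57.3],1))
for nm in("caliper","side_cutters"):
    for p in (T,Sd): print(nm,[(np.round(d["box"]).tolist(),round(d["confidence"],2)) for d in bot.search_frame(p,nm)][:1])
a=cv2.resize(T["frame"][120:270,110:370],(700,404),interpolation=3);cv2.imwrite("pics/p16.png",cv2.cvtColor(a,4))
b=cv2.resize(Sd["frame"][130:345,140:380],(640,573),interpolation=3);cv2.imwrite("pics/p17.png",cv2.cvtColor(b,4))
E
python3 c.py
```

```text
time: 29.1
ee_pos: [0.3213, -0.2127, 0.1781]
tcp_rot: [-90.2, 0.1, 90.5]
wrist_force: [-0.2, 0.5, -0.4]
opening: 0.04
dial T 7506 [498.3 164.   -4.3]
dial S 7639 [498.6 166.9  79.5]
block T 6987 [ 616.  -234.2   91. ]
block S 9620 [ 603.  -207.5   92.8]
big T 9640 [475.6 308.4  -8.5]
big S 8990 [471.4 284.5   9.6]
small T 587 [595.1 -59.2  -1. ]
small S 1666 [594.5 -59.4  -1.7]
caliper [([147.0, 161.0, 232.0, 182.0], 0.59)]
caliper [([230.0, 153.0, 272.0, 202.0], 0.61)]
side_cutters [([282.0, 133.0, 326.0, 147.0], 0.84)]
side_cutters [([325.0, 230.0, 365.0, 267.0], 0.77)]
```

View pics/p17.png

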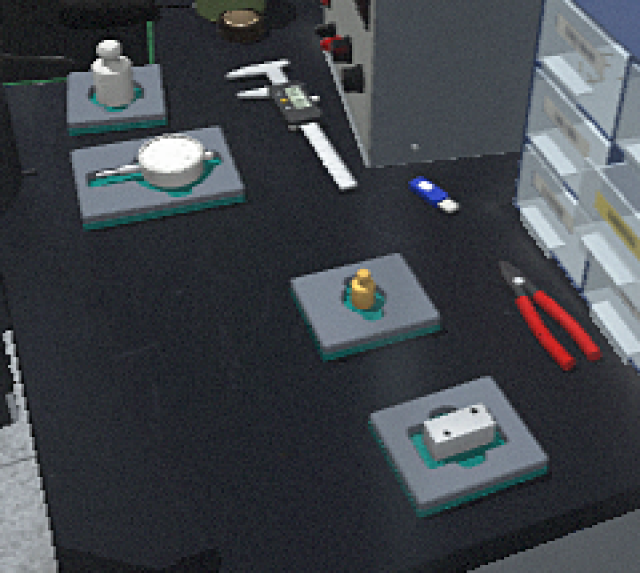

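```bash
python3 - <<'E'
from h import *
from workcell import bot
N=dict(dial=(.497,.161,-.08),block=(.601,-.2092,np.pi/2),big=(.475,.306,0),small=(.5953,-.0618,0))
for k in("top","side"):
    p=bot.camera(k)
    for n,(x,y,a) in N.items():
        r=render(p,M[n],x,y,.008,a,(384*S,512*S)); ys,xs=np.nonzero(r)
        e=[((xs.min()+xs.max())/2/S).round(1),((ys.min()+ys.max())/2/S).round(1)]
        d=bot.search_frame(p,n+("_weight_mid" if n in("big","small") else "_mid"))[:2]
        print(k,n,"expected",e,"seen",[([round((q["box"][0]+q["box"][2])/2,1),round((q["box"][1]+q["box"][3])/2,1)],round(q["confidence"],2)) for q in d])
o=bot.get_obs();print(o["time"],o["wrist_force"])
E
```

```text
top dial expected [np.float64(202.6), np.float64(227.1)] seen [([201.3, 219.4], 0.8)]
top block expected [np.float64(338.2), np.float64(183.6)] seen [([335.4, 183.2], 0.58)]
top big expected [np.float64(147.6), np.float64(229.2)] seen [([146.6, 227.9], 0.62)]
top small expected [np.float64(284.8), np.float64(185.4)] seen [([204.5, 224.6], 0.57), ([282.8, 185.7], 0.55)]
side dial expected [np.float64(197.4), np.float64(190.9)] seen [([203.1, 192.4], 0.94)]
side block expected [np.float64(311.9), np.float64(292.4)] seen [([310.7, 292.9], 0.8)]
side big expected [np.float64(182.2), np.float64(157.1)] seen [([182.3, 157.9], 0.8)]
side small expected [np.float64(276.8), np.float64(238.6)] seen []
29.9 [-0.48871389 -0.28650279 -0.34487731]
```

```bash
python3 -c "
from workcell import bot
print(bot.job_done())"
```

```text
the job is handed in; nothing more can be done
None
```

I moved the small brass weight out of the large weight's inlay into its own. The large weight, the dial indicator and the steel parallel then went into theirs. Each was lowered until light contact at the expected height, released, and the arm was withdrawn. The job was handed in at about 30 s of the 104 s allowed.

**Last checks that agreed:**
- The final side picture shows all four things in their pockets, the weights upright and the dial face up with its stem in the channel.
- The silhouette fits put the dial about 3 mm from its pocket's centre and the small weight about 2.5 mm. The block, from the side view, was also about 2.5 mm off.
- The detector found the caliper and the side cutters where they were at the start, within its scatter of a few pixels. I did not measure them more closely.

**Checks that disagreed or failed:**
- The last silhouette fits of the block from above (about 29 mm off) and the large weight from the side (about 22 mm off) were wrong. I put that down to the colour mask taking in the grey foam, because the pictures contradict both.
- The detector's box for the dial was 6 to 8 px from the prediction, probably because it leaves out the stem.
- In the top view the detector put the block about 3 px off (7 mm), against about 1 px from the side.
- It missed the small weight in the side view, and its best guess in the top view was on the dial.

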